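# Weigh the spray can on the dial scale

## Task

Check by weight how much is left in the tall spray can with the small red cap: take it out of the sloping rack and stand it upright on the scale, wholly on the pan, then let go of it so that the dial can settle. Set it down gently, without pressing or dropping the pan onto its stop and without tipping the can over; leave the two short cans in the rack and the other things on the bench where they are.

Things in the scene. Friction and masses are not known exactly. Their poses are not given: they have to be found in the camera images.
- spray_can: tall white spray can, small red cap, 66 mm across, 197 mm tall (straight body to 150, shoulder to 173, then the cap, 32 across), 0.19-0.40 kg. Origin: centre of its underside, z axis up to the cap. Starts in one of the rack's bays, leaning 27 degrees from vertical, cap towards the robot; only its lowest 88 mm lie between sheets. (A like can at the back, by the toolbox, belongs to the room: not meant.)
- rack: low rack welded of grey sheet and dark flat bar, fixed to the bench: three sloping bays side by side, 95 mm apart, each with a bed, a base stop and 3 mm side sheets 88 mm long; about 130 x 300 mm, 100 mm high. Origin at the centre of its footprint on the bench; its x axis is horizontal and points away from the side to which the caps lean, its y axis runs along the row of bays. The can bases rest 36 mm above the bench, 30 mm behind the origin (+x), at y = -95, 0 and +95 mm.
- short_can_1: short aluminium aerosol can with a wide grey cap, 66 mm across, 130 mm tall, loose in another bay of the rack; origin at the centre of its underside, z axis up the can. To be left there.
- short_can_2: a second, equal short aerosol can in the remaining bay; same frame. To be left there.
- scale: grey spring dial scale, 215 x 165 mm, fixed to the bench; a tilted round dial on its front, a round steel pan on top. Origin at the bench under its middle, x axis pointing away from the dial; the pan's axis stands 25 mm behind the origin (+x).
- pan_top (a point): centre of the top face of the scale's flat round pan (steel, 140 mm across, 4 mm thick, no rim); it is 78 mm above the bench while the pan is empty, and it moves with the pan.
- scale_pan (a joint): how far the pan has been pressed down, m: 0 empty, about 0.004 to 0.008 under the spray can's weight; spring 500 N/m, so 10 N or 1 kg brings it to its stop at 0.020.
- mug: red mug, 84 mm across, 91 mm tall, a bystander on the bench behind the scale; origin at the centre of its underside.
- nut_cup: white plastic cup with nuts, 77 mm across, 73 mm tall, a bystander on the bench between scale and rack, farther back; origin at the centre of its underside.
- tape_measure: yellow tape measure, 74 x 78 x 31 mm, a bystander on the bench in front of the gap between scale and rack; origin at the centre of its underside.

How it is judged:
By the outcome, as a careful person would: the job done as asked, in the order asked, and still so for the second after the job is handed in, with the robot touching nothing.
It also fails if it takes over 32 s, if anything falls off the work surface, if the arm or the gripper's body presses on something with over 40 N, if the wrist force passes 120 N, or if a joint passes its speed limit or range.

## Robot

A 6-joint arm with a two-finger parallel gripper is mounted at the origin on a cart in front of the work surface, level with it; the furniture and walls round the work are solid. World frame = base frame: x ahead of the robot, y to its left, z up, the work surface at z = 0. Lengths are in m, angles in degrees, forces in N, time in s.
With the tool pointing down it reaches from about 0.35 to 0.975 m from the base axis. Payload 7.1 kg.
Tool frame: the origin (TCP) lies midway between the tips of the shut fingers; the grasp point (between the pads) lies 19 mm behind it; z points along the fingers, y is the line along which they close (so a half turn about z gives the same grasp; the last joint's range is limited). The gripper opens to 88 mm and grips with 3 to 60 N. Pads are 20 mm wide; open, the fingers measure 115 mm over their backs; the gripper's body (75 mm by 178 mm) begins 61 mm behind the grasp point.
Start: joints at [62.281, 24.242, 93.386, -0, 62.372, -1.089], TCP at [0.28, 0.559, 0.223] pointing down, gripper open.
Joint ranges: [-172.04, 172.04], [-51.8, 120.97], [4.93, 147.93], [-75.15, 255.16], [6.16, 154.13], [-145.62, 145.62]. Speed limits (degrees/s): [136.94, 136.94, 172.46, 180, 180, 180].

## Interface

Orientations are given as a 3x3 rotation matrix whose columns are the frame's x, y, z axes.
In Python, from rig import r gives the robot as it stands.
- The arm moves only by the tool jog_arm, never from a script. Its argument "commands" is a list that holds one entry, the list of rows, each a list of 7 numbers: the turn, a rotation vector about the tool's x, y, z in degrees, then the shift along the tool's x, y, z in m, then the closure, from 0 (fully open) to 1 (shut). In form: [[[wx, wy, wz, dx, dy, dz, grip], ...]]. A call has 1 to 8 rows; each row is the pose to reach, as a shift and turn from the pose commanded when the call began, along the tool's axes at that moment; what a row does not reach only later rows make up. A row lasts 1/8 s, in which the tool goes at most 62.5 mm and 10.7 degrees, less where a joint would pass 70% of its speed; a pose out of reach is approached as far as the arm can. A call with a gripper value outside its range is refused whole. The fingers move at their own pace and stop on an object; the grip force is fixed at half the most. Time passes only in rows, so rows that repeat a pose let the fingers close. It gives the time, the measured TCP pose, the force, the opening and the grip force at its end, in the units of the state.
- r.sense(): the state, without advancing time (a new reading comes with each control period).
- r.snapshot(name): name is "side" or "top" or "wrist"; returns a dict with "image" (400x640x3 uint8, red, green, blue), "fx", "fy", "cx", "cy" (pixels), "R" (3x3) and "t" (3): a world point X has camera coordinates R X + t. Camera axes: x right, y down, z forward; pixel columns grow to the right and rows downward; lengths in m; the calibration is good to about 2 mm. The wrist camera is an equidistant fisheye: a pixel r from the principal point sees the ray r / f radians off the axis. A picture is of the moment at which its call begins. There is no depth.
- r.job_done(): hands the job in; it is judged then, once.
The state is a dict: "clock": time; "joints": joint angles; "qd": joint speeds; "tau": joint torques, N m; "tool_pos": TCP position; "tcp_rot": TCP orientation; "ft_force": force on the tool from outside, world axes, zero at the start; "ft_torque": the same for the moment, N m; "grip_width": finger opening in m; "grasp_force": force on a finger pad.
Only numpy, scipy, OpenCV 4.12 (cv2) and the standard library are available. Lean on these libraries where they do the work, as an engineer would, in place of code of your own. Each camera call takes 0.05 s, during which the arm holds its last target. There are 200 camera calls.

## Working session

There is one attempt and no reset: what is moved stays moved. The work goes in short steps, Python scripts to look and compute and a tool call to move; the robot and the scene stay as the last step left them, time stands still between calls to the robot, and variables do not carry over. Pictures are saved under pics/ and viewed, at most 10 in all, crops included, and the job is handed in when it is done.

Besides the shell and the picture viewer there is one more tool, called after "Emit:" as name([rows], argument=value, ...), one row to a line, values as JSON. jog_arm: Moves the arm, as the interface text tells. Its arguments: {"type":"object","properties":{"commands":{"type":"array","items":{"type":"array","items":{"type":"array","items":{"type":"number"}}}}},"required":["commands"]}

```bash
mkdir -p pics; ls
python3 - <<'E'
from rig import r
import cv2,pickle
for n in("side","top","wrist"):
    s=r.snapshot(n); pickle.dump(s,open(f"pics/{n}0.pkl","wb"))
    cv2.imwrite(f"pics/{n}0.png",s["image"][:,:,::-1])
    print(n,s["fx"],s["fy"],s["cx"],s["cy"],s["R"],s["t"])
print(r.sense())
E
```

```text
pics
side 386.4129722086154 386.4129722086154 313.1473763922353 202.87459144849657 [[ 0.65267153 -0.75762822  0.00439978]
 [-0.56127041 -0.48740026 -0.66889201]
 [ 0.50891592  0.4340973  -0.74334657]] [-0.16509931  0.46898978  0.6550234 ]
top 480.547130122453 480.547130122453 315.4075353622837 201.34007299885383 [[-0.02987006 -0.99950774 -0.00959505]
 [-0.98857983  0.0309593  -0.14748368]
 [ 0.14770814  0.00508013 -0.98901795]] [0.27438424 0.52672825 1.37008514]
wrist 309.70691628693146 309.70691628693146 321.62789126332746 199.03963624694535 [[ 0.44862906  0.89371587 -0.00197756]
 [ 0.85712389 -0.42963175  0.28417457]
 [ 0.2531217  -0.12918399 -0.95877052]] [-0.62369957 -0.03429431  0.39171961]
{'clock': 0.15, 'joints': array([ 6.22811934e+01,  2.42750126e+01,  9.34186240e+01, -1.45603625e-03,
        6.23734417e+01, -1.08854451e+00]), 'qd': array([ 0.02949104, -0.15442361, -0.16661762,  0.05002047,  0.08167745,
        0.04122119]), 'tau': array([-7.42431384e-04, -5.44982386e+01, -2.73918396e+01,  6.43336773e-02,
        2.04145565e-02, -8.31592092e-05]), 'tool_pos': array([0.27993418, 0.55834018, 0.22209218]), 'tcp_rot': array([[-8.93922906e-01,  4.48220440e-01, -5.24615808e-04],
       [ 4.48220747e-01,  8.93922293e-01, -1.04685563e-03],
       [-2.56326531e-07, -1.17095192e-03, -9.99999314e-01]]), 'ft_force': array([ 0.32097846, -0.37187503, -0.27801499]), 'ft_torque': array([-0.01787148,  0.03796945,  0.01350889]), 'grasp_force': 0.0, 'grip_width': 0.08801482472635495}
```

View pics/side0.png

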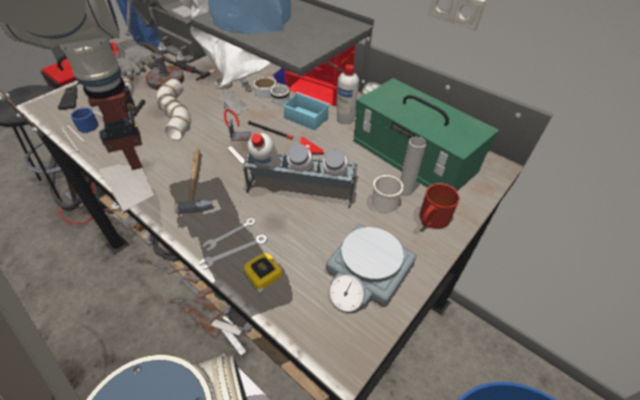

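View pics/top0.png

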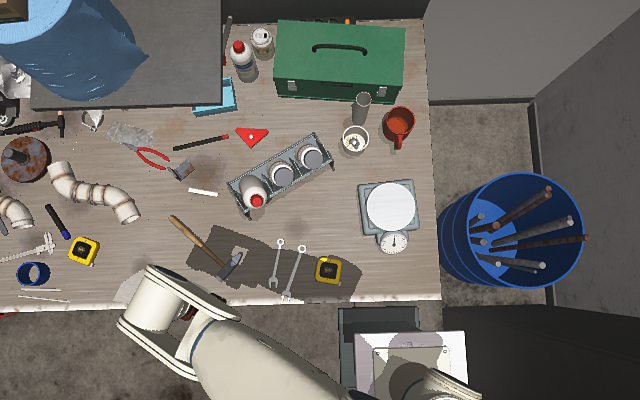

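The top view shows the spray can in the left bay, with its red cap at about (256,201). The short caps are near (282,175) and (311,155), and the pan is near (390,205). In the side view the red cap is near (257,140) and the pan near (372,253). Next I zoom in on the rack.

```bash
cat > h.py <<'E'
import numpy as np,cv2,pickle
def load(n): return pickle.load(open(f"pics/{n}.pkl","rb"))
def ray(s,uv):
    d=np.array([(uv[0]-s["cx"])/s["fx"],(uv[1]-s["cy"])/s["fy"],1.]);R=np.array(s["R"])
    return -R.T@np.array(s["t"]),(R.T@d)/np.linalg.norm(d)
def onz(s,uv,z):
    c,d=ray(s,uv);return c+d*(z-c[2])/d[2]
def tri(rays):
    A=sum(np.eye(3)-np.outer(d,d) for c,d in rays);b=sum((np.eye(3)-np.outer(d,d))@c for c,d in rays)
    p=np.linalg.solve(A,b);return p,[np.linalg.norm(np.cross(p-c,d)) for c,d in rays]
def proj(s,X):
    p=np.array(s["R"])@X+s["t"];return np.array([s["fx"]*p[0]/p[2]+s["cx"],s["fy"]*p[1]/p[2]+s["cy"]])
E
python3 - <<'E'
from h import *
S,T=load("side0"),load("top0")
def red(s,b):
    x0,y0,x1,y1=b;h=s["image"].astype(int)[y0:y1,x0:x1]
    m=((h[...,0]>110)&(h[...,1]<80)&(h[...,2]<80)).astype(np.uint8)
    n,_,st,c=cv2.connectedComponentsWithStats(m);k=1+np.argmax(st[1:,4]);print(st[k],c[k]+[x0,y0]);return c[k]+[x0,y0]
a=red(S,(240,125,275,155));b=red(T,(240,185,275,215));print(tri([ray(S,a),ray(T,b)]))
def pan(s,b):
    x0,y0,x1,y1=b;h=s["image"].astype(int)[y0:y1,x0:x1].min(2)
    m=(h>190).astype(np.uint8);n,l,st,c=cv2.connectedComponentsWithStats(m);k=1+np.argmax(st[1:,4])
    ct=max(cv2.findContours((l==k).astype(np.uint8),0,1)[0],key=cv2.contourArea)
    e=cv2.fitEllipse(cv2.convexHull(ct));print(st[k],e);c=np.array(e[0])+[x0,y0];return c
a=pan(S,(325,215,420,285));b=pan(T,(355,175,420,228))
print(onz(S,a,.078),onz(T,b,.078),tri([ray(S,a),ray(T,b)]))
A=cv2.resize(T["image"][120:230,215:345],None,fx=6,fy=5.4,interpolation=2)
A=cv2.resize(T["image"][125:225,215:345],None,fx=6,fy=6,interpolation=2)
B=cv2.resize(S["image"][120:215,235:365],None,fx=6,fy=6,interpolation=2)
cv2.imwrite("pics/tc.png",A[...,::-1]);cv2.imwrite("pics/sc.png",B[...,::-1])
E
```

```text
[12 10 12  9 71] [256.76056338 138.77464789]
[ 10   9  12  13 112] [255.86607143 200.3125    ]
(array([0.51827588, 0.41213048, 0.20113832]), [np.float64(0.00016985211619909674), np.float64(0.00016985211619914505)])
[  17   12   61   51 2402] ((47.0623779296875, 37.19009780883789), (49.3602409362793, 61.35456466674805), 103.85212707519531)
[  12    8   48   45 1791] ((35.61757278442383, 31.408422470092773), (47.57636642456055, 48.742347717285156), 111.5019760131836)
[0.50655299 0.04312009 0.078     ] [0.50796819 0.04434906 0.078     ] (array([0.50831984, 0.04394832, 0.07529265]), [np.float64(1.5014066587935538e-05), np.float64(1.5014066588014671e-05)])
```

View pics/tc.png

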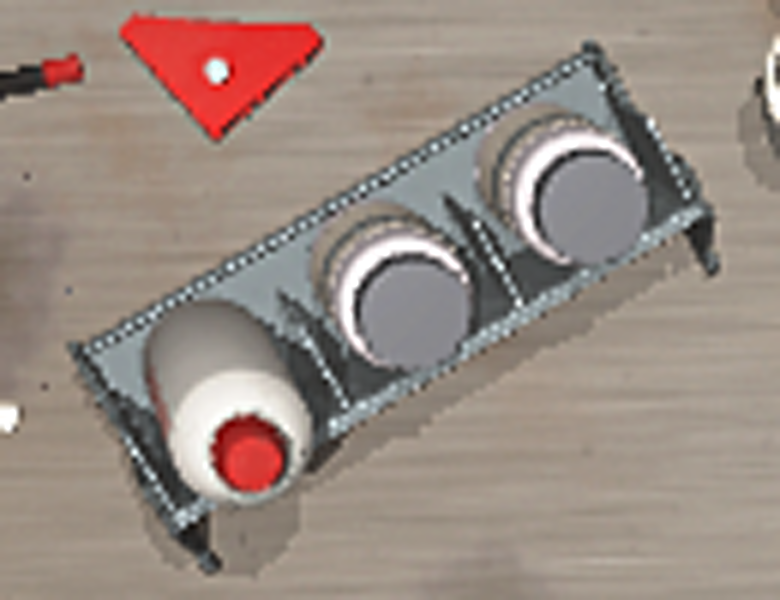

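View pics/sc.png

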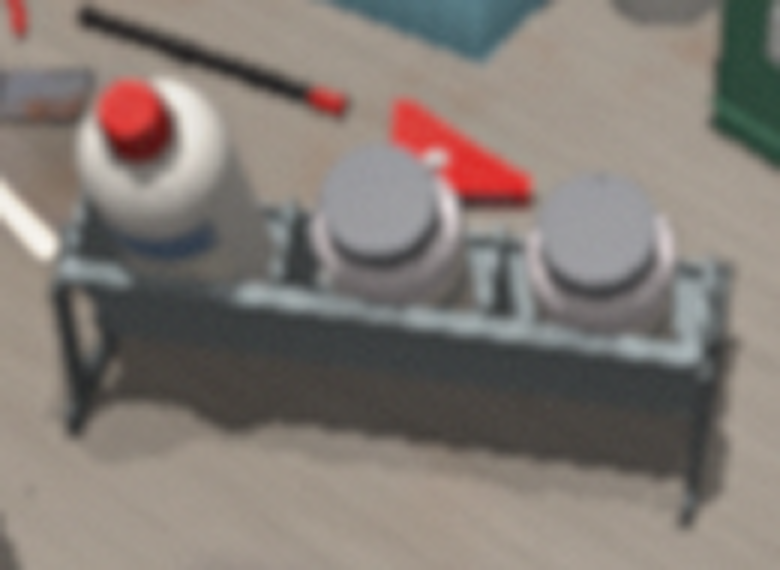

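The top crop shows short cap tops at about (592,207) and (414,310) and the red cap at (251,455). In the side crop they are at (595,227), (380,203) and (128,105). From these I work out the rack frame.

Run:
```python
from h import *
S,T=load("side0"),load("top0")
t=lambda p:(215+p[0]/6,125+p[1]/6); s=lambda p:(235+p[0]/6,120+p[1]/6)
P={}
for n,a,b in(("c1",(592,207),(595,227)),("c2",(414,310),(380,203)),("red",(251,455),(128,105))):
    P[n]=tri([ray(T,t(a)),ray(S,s(b))])[0];print(n,tri([ray(T,t(a)),ray(S,s(b))]))
d=P["c2"]-P["c1"];print("c dist",np.linalg.norm(d),"yaw",np.degrees(np.arctan2(-d[0],d[1])))
# top-only, with height known
zc=.036+.130*np.cos(np.radians(27)); q=[onz(T,t(p),zc) for p in((592,207),(414,310))];d=q[1]-q[0];print(zc,q,np.linalg.norm(d[:2]),np.degrees(np.arctan2(-d[0],d[1])))
# rear top bar line of the rack & front bar
for a,b in(((85,352),(585,60)),((185,518),(705,212))):
  A,B=onz(T,t(a),.07),onz(T,t(b),.07);d=A-B;print("bar",np.degrees(np.arctan2(-d[0],d[1])),np.linalg.norm(d))
for yaw in(-30,-31.5,-33,):
    y=np.radians(yaw);x=np.array([np.cos(y),np.sin(y),0]);yr=np.array([-np.sin(y),np.cos(y),0])
    ax=-np.sin(np.radians(27))*x+np.array([0,0,np.cos(np.radians(27))])
    br=P["red"]-.197*ax; b2=P["c2"]-.130*ax;b1=P["c1"]-.130*ax
    print(yaw,"spray base",br,"from c2",b2+.095*yr,"from c1",b1+.19*yr)
```

```text
c1 (array([0.63425609, 0.25896673, 0.15072485]), [np.float64(0.00011637169483225647), np.float64(0.00011637169483227965)])
c2 (array([0.58995913, 0.34146244, 0.14607408]), [np.float64(3.389341098491025e-05), np.float64(3.389341098495403e-05)])
red (array([0.51536436, 0.40890524, 0.20857804]), [np.float64(0.0005603266034066753), np.float64(0.000560326603406643)])
c dist 0.09375176652459147 yaw 28.23405430559191
0.15183084814448783 [array([0.63407636, 0.2588784 , 0.15183085]), array([0.58880886, 0.34103655, 0.15183085])] 0.09380356368365286 28.853887424648438
bar 29.265291488105618 0.2811356359664653
bar 29.19472740585391 0.29051586892623543
-30 spray base [0.59281832 0.36418718 0.03304976] from c2 [0.68857088 0.39422547 0.03024323] from c1 [0.78036784 0.39400217 0.034894  ]
-31.5 spray base [0.5916212  0.36217499 0.03304976] from c2 [0.68991826 0.39162604 0.03024323] from c1 [0.78385259 0.39013114 0.034894  ]
-33 spray base [0.59037181 0.36019484 0.03304976] from c2 [0.69119713 0.38899222 0.03024323] from c1 [0.78723481 0.38617021 0.034894  ]
```

```bash
cat >> h.py <<'E'
from scipy.spatial.transform import Rotation as Ro
def delta(s,p,R):
    R0=s["tcp_rot"];w=Ro.from_matrix(R0.T@R).as_rotvec(degrees=True);d=R0.T@(np.array(p)-s["tool_pos"])
    return np.round(w,2),np.round(d,4)
yw=np.radians(29);xr=np.array([np.cos(yw),np.sin(yw),0]);yr=np.array([-np.sin(yw),np.cos(yw),0])
ax=-np.sin(np.radians(27))*xr+np.array([0,0,np.cos(np.radians(27))])
base=np.array([.5943,.4527,.0350])
Rg=np.column_stack([np.cross(yr,-ax),yr,-ax])
E
python3 - <<'E'
from h import *
from rig import r
s=r.sense()
print(base+.244*ax,delta(s,base+.244*ax,Rg),base+.124*ax)
E
```

```text
[0.49741515 0.39899585 0.25240559] (array([-13.16, -24.86, -54.55]), array([-0.2658, -0.045 , -0.0303])) [0.54506344 0.42540773 0.14548481]
```

Emit:
jog_arm([
  [[-2, -4, -8.5, -0.035, -0.006, -0.015, 0.1], [-4, -8, -17, -0.075, -0.012, -0.03, 0.1], [-6, -12, -25, -0.115, -0.019, -0.03, 0.1], [-8, -16, -34, -0.16, -0.027, -0.03, 0.1], [-10, -20, -42, -0.2, -0.034, -0.03, 0.1], [-12, -23, -50, -0.24, -0.041, -0.03, 0.1], [-13.16, -24.86, -54.55, -0.2658, -0.045, -0.0303, 0.1], [-13.16, -24.86, -54.55, -0.2658, -0.045, -0.0303, 0.1]],
])

```text
clock: 1.15
tool_pos: [0.4982, 0.3975, 0.2525]
tcp_rot: [[-0.781, -0.482, 0.397], [-0.429, 0.876, 0.219], [-0.454, 0.001, -0.891]]
ft_force: [-1.4, -0.1, 0.7]
grip_width: 0.0791
grasp_force: 0.0
```

Run:
```python
from h import *
from rig import r
s=r.snapshot("wrist");im=s["image"];cv2.imwrite("pics/w1.png",im[...,::-1])
def pf(X):
    p=np.array(s["R"])@X+s["t"];th=np.arctan2(np.hypot(*p[:2]),p[2]);u=p[:2]/np.hypot(*p[:2])*th*s["fx"];return u+[s["cx"],s["cy"]]
st=r.sense();print(pf(base+.197*ax),pf(base),pf(st["tool_pos"]),delta(st,base+.124*ax,Rg))
h=im.astype(int);m=((h[...,0]>110)&(h[...,1]<80)&(h[...,2]<80)).astype(np.uint8)
n,_,q,c=cv2.connectedComponentsWithStats(m)
for k in range(1,n):
    if q[k,4]>100: print(q[k],c[k])
```

```text
[324.40074586 220.81172465] [323.25861142 168.88075234] [323.96185775 249.64423134] (array([-0.03, -0.01, -0.2 ]), array([0.0002, 0.0007, 0.1203]))
[  8 114  38  70 676] [ 28.92159763 151.64349112]
[307 195  41  31 506] [325.92687747 208.43478261]
[248 207  52  32 722] [275.51939058 220.66204986]
[428 239  15  27 103] [437.40776699 254.2815534 ]
[ 258  330  100   37 2771] [306.58859617 345.95308553]
[227 347  17  15 197] [234.85279188 353.5177665 ]
```

View pics/w1.png

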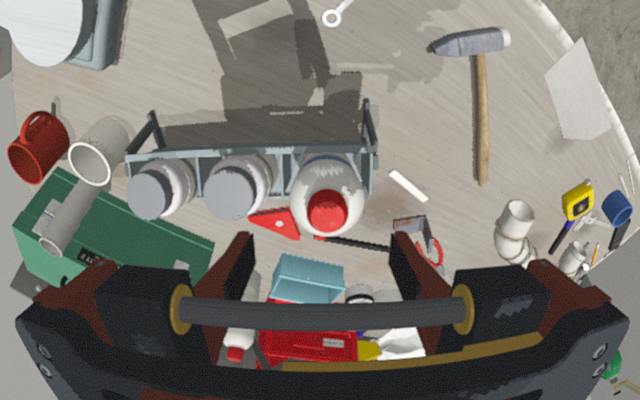

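The wrist view shows the can square between the fingers, with its cap near (327,212). My model puts the cap-top at (324,221), so I zoom in.

Run:
```python
import cv2
im=cv2.imread("pics/w1.png")[145:265,240:400]
cv2.imwrite("pics/w1c.png",cv2.resize(im,None,fx=5,fy=5,interpolation=2))
```

```text
(no output)
```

View pics/w1c.png

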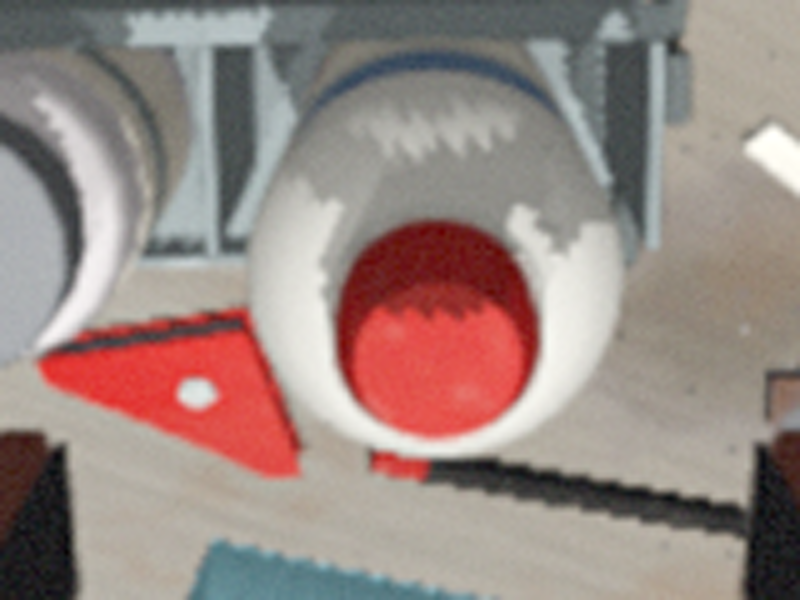

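The top disc centre is at crop (443,355), which is full-frame (328.6,216). That puts the can about 3 mm towards +y and 3 mm towards +x of the tool. I shift partway, advance so the fingers straddle the cap, and check again.

Emit:
jog_arm([
  [[0, 0, 0, 0.002, 0.003, 0.02, 0.1], [0, 0, 0, 0.002, 0.003, 0.045, 0.1], [0, 0, 0, 0.002, 0.003, 0.07, 0.1], [0, 0, 0, 0.002, 0.003, 0.07, 0.1]],
])

```text
clock: 1.7
tool_pos: [0.521, 0.4171, 0.1865]
tcp_rot: [[-0.78, -0.486, 0.394], [-0.433, 0.874, 0.219], [-0.451, 0.0, -0.893]]
ft_force: [0.7, -0.6, 0.3]
grip_width: 0.0792
grasp_force: 0.0
```

Run:
```python
from h import *
from rig import r
s=r.snapshot("wrist");t=r.snapshot("side")
a=cv2.resize(s["image"][140:270,230:410],(720,520));b=cv2.resize(t["image"][80:200,210:340],(650,600))
cv2.imwrite("pics/w2.png",a[...,::-1])
st=r.sense();b2=base
print(st["tool_pos"],delta(st,base+.124*ax,Rg))
```

```text
[0.52162419 0.4172516  0.18899632] (array([ 0.05, -0.02,  0.03]), array([-0.0021, -0.0043,  0.0499]))
```

View pics/w2.png

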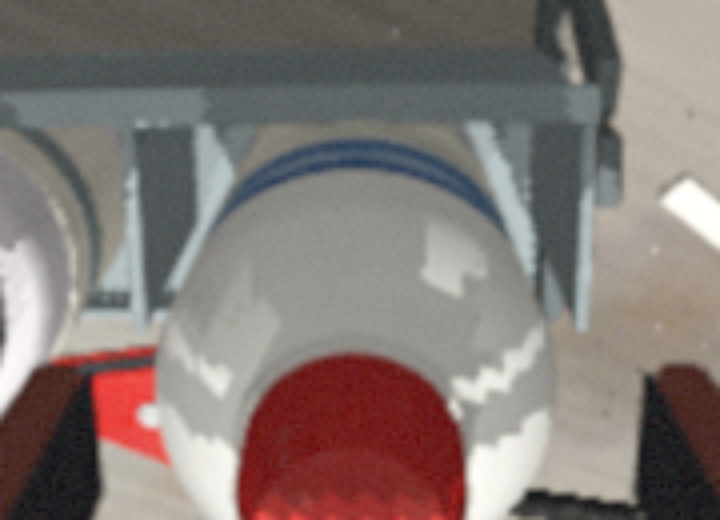

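The cap is centred at u=353 and the finger mid-gap is at 370, at about 7 px/mm. I shift -2 mm in y, advance 49 mm and grip.

Emit:
jog_arm([
  [[0, 0, 0, 0, -0.002, 0.012, 0.1], [0, 0, 0, 0, -0.002, 0.025, 0.1], [0, 0, 0, 0, -0.002, 0.038, 0.1], [0, 0, 0, 0, -0.002, 0.048, 0.1], [0, 0, 0, 0, -0.002, 0.048, 0.1]],
])

```text
clock: 2.42
tool_pos: [0.5423, 0.4252, 0.1457]
tcp_rot: [[-0.78, -0.485, 0.396], [-0.432, 0.875, 0.22], [-0.453, 0.0, -0.891]]
ft_force: [0.2, 0.1, 0.1]
grip_width: 0.079
grasp_force: 0.0
```

Emit:
jog_arm([
  [[0, 0, 0, 0, 0, 0, 0.3], [0, 0, 0, 0, 0, 0, 0.4], [0, 0, 0, 0, 0, 0, 0.4], [0, 0, 0, 0, 0, 0, 0.4]],
])

```text
clock: 2.92
tool_pos: [0.5425, 0.4256, 0.1474]
tcp_rot: [[-0.779, -0.485, 0.398], [-0.431, 0.875, 0.221], [-0.455, 0.001, -0.89]]
ft_force: [0.1, 1.1, 0.8]
grip_width: 0.0644
grasp_force: 30.0
```

Gripped. I withdraw along the can axis.

Emit:
jog_arm([
  [[0, 0, 0, 0, 0, -0.006, 0.4], [0, 0, 0, 0, 0, -0.02, 0.4], [0, 0, 0, 0, 0, -0.04, 0.4], [0, 0, 0, 0, 0, -0.06, 0.4], [0, 0, 0, 0, 0, -0.08, 0.4], [0, 0, 0, 0, 0, -0.105, 0.4], [0, 0, 0, 0, 0, -0.13, 0.4], [0, 0, 0, 0, 0, -0.13, 0.4]],
])

```text
clock: 3.92
tool_pos: [0.4901, 0.3964, 0.2646]
tcp_rot: [[-0.778, -0.485, 0.399], [-0.431, 0.875, 0.222], [-0.456, 0.001, -0.89]]
ft_force: [0.6, 0.1, -3.4]
grip_width: 0.0638
grasp_force: 30.0
```

Run:
```python
from h import *
from rig import r
s=r.snapshot("side");t=r.snapshot("top")
a=np.hstack([s["image"][40:240,180:420],t["image"][110:310,180:420]]);cv2.imwrite("pics/s3.png",cv2.resize(a,(800,333))[...,::-1])
st=r.sense();print(st["tool_pos"],st["ft_force"],st["grip_width"],st["grasp_force"])
x=st["tcp_rot"][:,0];yn=st["tcp_rot"][:,1]
yy=np.array([yn[0],yn[1],0]);yy/=np.linalg.norm(yy);z=np.array([0,0,-1.]);Rd=np.column_stack([np.cross(yy,z),yy,z])
print(delta(st,st["tool_pos"]+[-.02,-.04,.0],Rd),st["joints"])
```

```text
[0.49014426 0.39623739 0.2623861 ] [-0.75708123 -0.53233478 -3.91366476] 0.06392999103790681 29.976389516718882
(array([ 3.0e-02,  2.7e+01, -1.0e-02]), array([ 0.0329, -0.0253, -0.0168])) [ 40.37918824  12.60872966 109.54033422  -9.77089587  31.67468326
 -71.47859163]
```

View pics/s3.png

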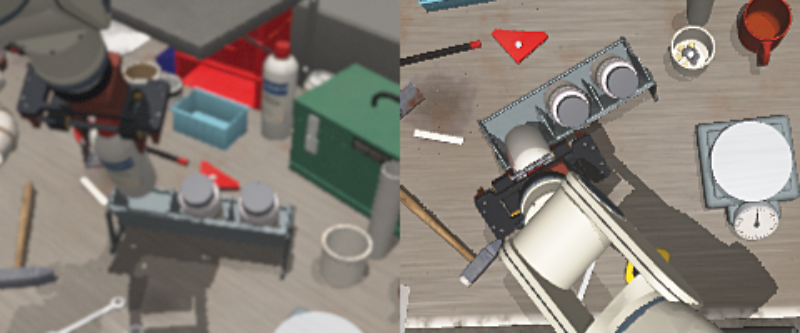

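The can is in the gripper and clear of the rack, and both short cans are still seated. The load reads about 3.5 N. Next I stand it upright and lift.

Emit:
jog_arm([
  [[0, 2, 0, 0, 0, -0.012, 0.4], [0, 7, 0, 0, -0.004, -0.03, 0.4], [0, 13, 0, 0.001, -0.008, -0.05, 0.4], [0, 19, 0, 0.001, -0.012, -0.068, 0.4], [0, 24, 0, 0.001, -0.016, -0.068, 0.4], [0, 27, 0, 0.001, -0.017, -0.068, 0.4], [0, 27, 0, 0.001, -0.017, -0.068, 0.4]],
])

```text
clock: 4.9
tool_pos: [0.4718, 0.3664, 0.3211]
tcp_rot: [[-0.875, -0.484, -0.001], [-0.484, 0.875, -0.0], [0.001, 0.0, -1.0]]
ft_force: [0.1, 0.6, -3.2]
grip_width: 0.0637
grasp_force: 30.0
```

Run:
```python
from h import *
from rig import r
st=r.sense();yn=st["tcp_rot"][:,1];a=np.arctan2(yn[1],yn[0])-np.radians(30)
yy=np.array([np.cos(a),np.sin(a),0]);z=np.array([0,0,-1.]);Rd=np.column_stack([np.cross(yy,z),yy,z])
print(st["tool_pos"],st["ft_force"],st["grip_width"]);print(delta(st,[.5075,.044,.30],Rd))
```

```text
[0.47180645 0.36639944 0.32106135] [ 0.06594485  0.62553155 -3.20355279] 0.06369521865299359
(array([ 1.e-02, -4.e-02,  3.e+01]), array([ 0.1249, -0.2994,  0.0211]))
```

Now carry it over the scale in two smooth stretches.

Emit:
jog_arm([
  [[0, 0, 1, 0.005, -0.012, 0, 0.4], [0, 0, 4, 0.017, -0.04, 0, 0.4], [0, 0, 8, 0.035, -0.083, 0, 0.4], [0, 0, 13, 0.055, -0.13, 0, 0.4], [0, 0, 18, 0.075, -0.178, 0, 0.4], [0, 0, 22, 0.093, -0.222, 0, 0.4], [0, 0, 26, 0.108, -0.26, 0.01, 0.4], [0, 0, 28, 0.118, -0.284, 0.017, 0.4]],
])

```text
clock: 5.9
tool_pos: [0.5048, 0.0583, 0.3052]
tcp_rot: [[-1.0, -0.014, 0.001], [-0.014, 1.0, 0.0], [-0.001, 0.0, -1.0]]
ft_force: [-0.8, 1.0, -4.4]
grip_width: 0.0638
grasp_force: 30.0
```

Run:
```python
from h import *
from rig import r
st=r.sense();a=np.radians(119-30)
yy=np.array([np.cos(a),np.sin(a),0]);z=np.array([0,0,-1.]);Rd=np.column_stack([np.cross(yy,z),yy,z])
print(st["tool_pos"],st["ft_force"],st["grip_width"]);print(delta(st,[.5075,.044,.25],Rd))
```

```text
[0.50478508 0.05834091 0.30523801] [-0.80327816  0.98988824 -4.39571192] 0.06382168598533729
(array([0.03, 0.07, 1.79]), array([-0.0024, -0.0144,  0.0552]))
```

Emit:
jog_arm([
  [[0, 0, 1, -0.001, -0.007, 0.01, 0.4], [0, 0, 1.8, -0.002, -0.012, 0.025, 0.4], [0, 0, 1.8, -0.0025, -0.0145, 0.042, 0.4], [0, 0, 1.8, -0.0025, -0.0145, 0.055, 0.4], [0, 0, 1.8, -0.0025, -0.0145, 0.055, 0.4], [0, 0, 1.8, -0.0025, -0.0145, 0.055, 0.4]],
])

```text
clock: 6.65
tool_pos: [0.5087, 0.0467, 0.2507]
tcp_rot: [[-1.0, 0.013, 0.001], [0.013, 1.0, 0.001], [-0.001, 0.001, -1.0]]
ft_force: [0.8, 0.4, -3.1]
grip_width: 0.0636
grasp_force: 30.0
```

Run:
```python
from h import *
from rig import r
s=r.snapshot("side");t=r.snapshot("top")
cv2.imwrite("pics/s4.png",cv2.resize(s["image"][130:330,290:450],(640,600)[:2] and (480,600))[...,::-1])
st=r.sense();p=st["tool_pos"];print(p,st["tcp_rot"],st["ft_force"],st["grip_width"])
o=lambda X:(proj(s,np.array(X))-[290,130])*3
b=p-[0,0,.1266];
for q in(b,b+[0,.033,0],b-[0,.033,0],b+[.033,0,0],b-[.033,0,0]):print(o(q))
print("pan",o([.5075,.044,.078]))
```

```text
[0.50889322 0.04662158 0.25108725] [[-0.99990627  0.01359553  0.001614  ]
 [ 0.01359732  0.99990694  0.0011044 ]
 [-0.00159883  0.00112624 -0.99999809]] [ 0.51166824 -0.66750766 -4.16151509] 0.0640001522814169
[251.60580613 325.18285563]
[214.70011338 301.61845135]
[289.78946016 349.56324232]
[277.12532761 298.08810799]
[225.04719329 353.38083392]
pan [245.94814194 365.15089631]
```

View pics/s4.png

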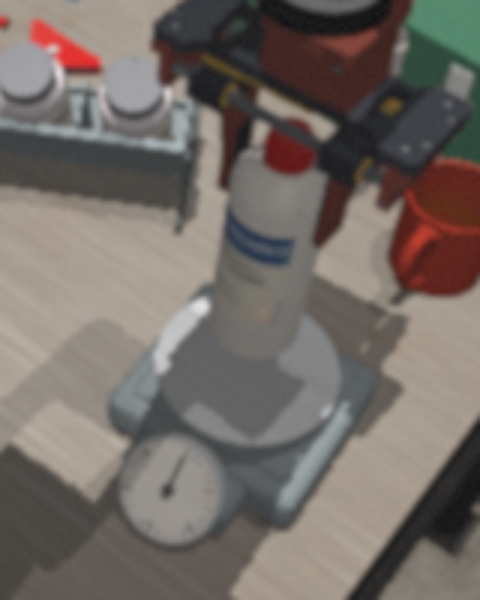

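The can hangs over the middle of the pan with its base at about crop (257,330), where I expected (252,325). I check that it is vertical against its projected axis.

Run:
```python
from h import *
s=load("side0");o=lambda X:(proj(s,np.array(X))-[290,130])*3
b=np.array([.5089,.0466,.1245])
for h in(0,.05,.1,.15,.197):print(h,o(b+[0,0,h]))
im=cv2.imread("pics/s4.png").astype(int)
for y in (235,290,325):print(y,im[y,190:330:4].mean(1).astype(int))
```

```text
0 [251.6378312  325.18231065]
0.05 [260.37185628 281.9148454 ]
0.1 [269.95195383 234.45602385]
0.15 [280.50732122 182.16581547]
0.197 [291.4583798  127.91539343]
235 [161 160 160 157 155 156 158 149 114  73  61  70  79  73  63  58  64  74
  87  97 105 110 111 113 111 113 113 116 116 115 102  70  48  43  49]
290 [160 147 120  96  92  93  95  97  96  99 100 104 108 110 112 113 115 114
 114 115 115 116 115 115 113 114 112 111 111 105  97  94  95  95  93]
325 [186 161 118  94  95  96  98 101 103 105 107 108 109 109 110 111 111 112
 112 111 109 108 110 110 111 107 107 114 127 133 132 125 111  95  90]
```

Vertical to within about 1°. I lower it to just above the pan.

Emit:
jog_arm([
  [[0, 0, 0, 0.001, -0.002, 0.01, 0.4], [0, 0, 0, 0.001, -0.002, 0.02, 0.4], [0, 0, 0, 0.001, -0.002, 0.03, 0.4], [0, 0, 0, 0.001, -0.002, 0.037, 0.4], [0, 0, 0, 0.001, -0.002, 0.04, 0.4], [0, 0, 0, 0.001, -0.002, 0.04, 0.4], [0, 0, 0, 0.001, -0.002, 0.04, 0.4]],
])

```text
clock: 7.62
tool_pos: [0.5077, 0.0445, 0.2108]
tcp_rot: [[-1.0, 0.014, 0.001], [0.014, 1.0, 0.001], [-0.001, 0.001, -1.0]]
ft_force: [0.2, -0.3, -4.7]
grip_width: 0.0638
grasp_force: 30.0
```

Emit:
jog_arm([
  [[0, 0, 0, 0, 0, 0.001, 0.4], [0, 0, 0, 0, 0, 0.002, 0.4], [0, 0, 0, 0, 0, 0.003, 0.4], [0, 0, 0, 0, 0, 0.004, 0.4], [0, 0, 0, 0, 0, 0.005, 0.4], [0, 0, 0, 0, 0, 0.006, 0.4], [0, 0, 0, 0, 0, 0.006, 0.4]],
])

```text
clock: 8.5
tool_pos: [0.5074, 0.0444, 0.2044]
tcp_rot: [[-1.0, 0.014, 0.0], [0.014, 1.0, 0.001], [-0.0, 0.001, -1.0]]
ft_force: [0.9, -0.2, -3.3]
grip_width: 0.0641
grasp_force: 30.0
```

Emit:
jog_arm([
  [[0, 0, 0, 0, 0, 0.001, 0.4], [0, 0, 0, 0, 0, 0.002, 0.4], [0, 0, 0, 0, 0, 0.003, 0.4], [0, 0, 0, 0, 0, 0.004, 0.4], [0, 0, 0, 0, 0, 0.004, 0.4]],
])

```text
clock: 9.12
tool_pos: [0.5075, 0.0445, 0.2006]
tcp_rot: [[-1.0, 0.014, 0.001], [0.014, 1.0, 0.001], [-0.001, 0.001, -1.0]]
ft_force: [1.0, -0.4, -3.0]
grip_width: 0.064
grasp_force: 30.0
```

```bash
cat > f.py <<'E'
from rig import r
import numpy as np
F=[];Z=[]
for i in range(10): r.snapshot("top");s=r.sense();F.append(s["ft_force"]);Z.append(s["tool_pos"])
print(np.mean(F,0).round(2),np.std(F,0).round(2),np.mean(Z,0).round(4),s["clock"])
E
python3 f.py
```

```text
[ 0.1   0.08 -2.2 ] [0.44 0.44 0.69] [0.5075 0.0444 0.2006] 9.625
```

The pan already carries about 1.5 N of about 3.7 N. At 500 N/m, about 4 mm remains.

Emit:
jog_arm([
  [[0, 0, 0, 0, 0, 0.001, 0.4], [0, 0, 0, 0, 0, 0.002, 0.4], [0, 0, 0, 0, 0, 0.003, 0.4], [0, 0, 0, 0, 0, 0.004, 0.4], [0, 0, 0, 0, 0, 0.004, 0.4]],
])

```text
clock: 10.25
tool_pos: [0.5075, 0.0444, 0.1966]
tcp_rot: [[-1.0, 0.014, 0.001], [0.014, 1.0, 0.001], [-0.001, 0.001, -1.0]]
ft_force: [0.7, 0.2, -0.3]
grip_width: 0.0638
grasp_force: 30.0
```

```bash
python3 f.py
```

```text
[ 0.38  0.08 -0.43] [0.6  0.33 0.32] [0.5075 0.0445 0.1966] 10.75
```

The load has moved to the pan. I release slowly.

Emit:
jog_arm([
  [[0, 0, 0, 0, 0, 0, 0.26], [0, 0, 0, 0, 0, 0, 0.22], [0, 0, 0, 0, 0, 0, 0.15], [0, 0, 0, 0, 0, 0, 0.05], [0, 0, 0, 0, 0, 0, 0], [0, 0, 0, 0, 0, 0, 0], [0, 0, 0, 0, 0, 0, 0]],
])

```text
clock: 11.62
tool_pos: [0.5074, 0.0444, 0.1965]
tcp_rot: [[-1.0, 0.014, 0.001], [0.014, 1.0, 0.001], [-0.0, 0.001, -1.0]]
ft_force: [-0.1, 0.3, 0.2]
grip_width: 0.0877
grasp_force: 0.0
```

Emit:
jog_arm([
  [[0, 0, 0, 0, 0, -0.008, 0], [0, 0, 0, 0, 0, -0.022, 0], [0, 0, 0, 0, 0, -0.04, 0], [0, 0, 0, 0, 0, -0.06, 0], [0, 0, 0, 0, 0, -0.085, 0], [0, 0, 0, 0, 0, -0.11, 0], [0, 0, 0, 0, 0, -0.14, 0], [0, 0, 0, 0, 0, -0.14, 0]],
])

```text
clock: 12.62
tool_pos: [0.5088, 0.0444, 0.3397]
tcp_rot: [[-1.0, 0.014, 0.006], [0.014, 1.0, 0.001], [-0.006, 0.001, -1.0]]
ft_force: [0.2, 0.4, 0.1]
grip_width: 0.0877
grasp_force: 0.0
```

```bash
python3 f.py
python3 - <<'E'
from rig import r
import cv2
s=r.snapshot("side")
cv2.imwrite("pics/s5.png",cv2.resize(s["image"][100:320,220:460],(654,600))[...,::-1])
E
```

```text
[-0.03 -0.01  0.  ] [0.56 0.53 0.52] [0.507  0.0443 0.336 ] 13.125
```

View pics/s5.png

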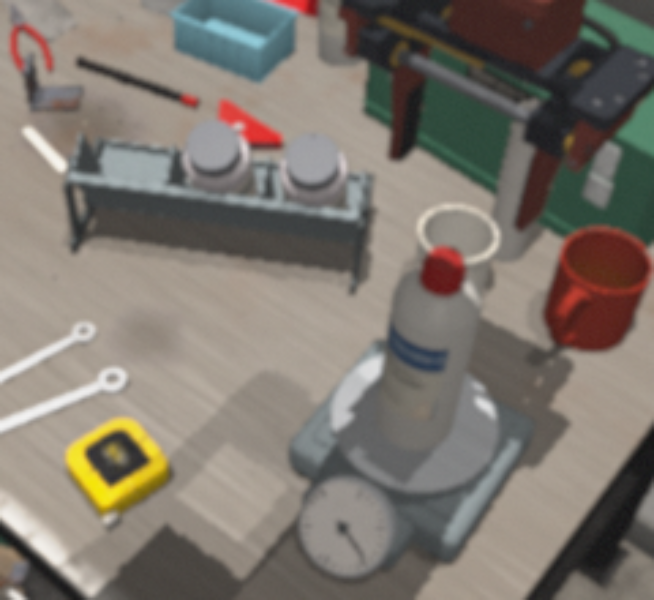

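The can stands upright and central on the pan at about (430,400), and the dial has moved. The short cans, mug, cup and tape measure are in place, and the gripper is clear.

```bash
python3 -c "
from rig import r
print(r.job_done())"
```

```text
the job is handed in; nothing more can be done
None
```

The spray can is standing upright in the middle of the scale pan, released, with the gripper clear and the short cans and bench items left in place; the wrist sensor put its weight at roughly 3.7 N (about 0.38 kg), but I did not read the dial itself.

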